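# Prop a suspension wishbone on a ratchet stand

### The job

Prop up the drooping wishbone with the ratchet stand under its free end: pull the stand's column up by its bail until the saddle just takes the wishbone's weight, then count three more clicks of the pawl and no further, let the column down gently until the pawl carries it, and let go. Lift with the stand only, never touching the wishbone itself, never jerk or drop the load nor press hard down on the pawl, and leave the other things on the bench alone.

Things in the scene. Friction and masses are not known exactly. Their poses are not given: they have to be found in the camera images.
- stand: Ratchet stand, a small steel axle stand, fixed: foot 170 mm square, four slanting legs, upright sleeve 40 x 42 mm. Origin at bench level on the column's axis; z up; the bail lies on its -x side, teeth and pawl on its +y side. In the sleeve a toothed column (24 mm square, 0.5 kg with all it carries) runs straight up and down, up to 100 mm; at the start it stands on its lowest notch.
- sleeve_top (a point): Centre of the sleeve's mouth, 125 mm above the bench, fixed. Above it the column carries a yoke (34 x 92 x 18 mm, level with the bail) and the saddle: a flat 44 x 56 mm steel pad with low lips on a screw stud. The screw was left anywhere, so the pad's face lies 21 to 66 mm above the level of the bail's bar; it does not yield or turn by itself.
- pawl_pin (a point): Pin of the spring pawl, at y = +25 mm on the stand, fixed; its tail reaches 40 mm out. The pawl lets the column rise, snapping under each tooth with a click, and holds it from sinking: let go, the column drops to the last notch clicked. Notches are even, some 8 to 14 mm apart. The empty column takes 5 to 8 N of pull after a click, growing to 10 to 15 N before the next, and then loses 3 to 6 N at once.
- bail (a point): Middle of the grip bar of the column's bail: a level U of 12 mm round steel bar, its cross bar 76 mm long and parallel to the stand's y axis, 105 mm from the column's axis on the -x side, with a free gap of 80 mm between bar and yoke. It rises with the column. Grasp the bar from above, fingers on its two long sides; nothing else stands within 80 mm of it above its level.
- wishbone: A-shaped steel suspension wishbone; carried, it adds 5 to 8 N to the pull. Origin: middle of the round eye (42 mm diameter, 34 mm high) at its free end, right above the saddle; the eye's flat underside, which the saddle meets, is 17 mm lower. 270 mm away in its +x direction it hinges about its y axis in a fixture with ears 250 mm high. It hangs on its droop stop at first; its upper stop is 50 mm higher.
- housing: Loose aluminium pump housing, about 112 mm across and 72 mm high; origin at the centre of its underside. To be left alone.
- tin: Loose steel tin, 74 mm in diameter, 100 mm high; origin at the centre of its underside. To be left alone.
- wrench: Loose steel wrench, 200 mm long, lying flat along its x axis; origin at its middle, on the bench. To be left alone.
- hammer: Loose hammer, 260 mm long, lying along its x axis with the head at +x; origin at its middle, on the bench. To be left alone.

How it is judged:
By the outcome, as a careful person would: the job done as asked, in the order asked, and still so for the second after the job is handed in, with the robot touching nothing.
It also fails if it takes over 72 s, if anything falls off the work surface, if the arm or the gripper's body presses on something with over 40 N, if the wrist force passes 120 N, or if a joint passes its speed limit or range.

### The arm

A 6-joint arm with a two-finger parallel gripper is mounted at the origin on the work surface. World frame = base frame: x ahead of the robot, y to its left, z up, the work surface at z = 0. Lengths are in m, angles in degrees, forces in N, time in s.
With the tool pointing down it reaches from about 0.35 to 0.875 m from the base axis. Payload 4.2 kg.
Tool frame: the origin (TCP) lies at the very end of the fingers, on their centre line; the grasp point (between the pads) lies 19 mm behind it; z points along the fingers, y is the line along which they close (so a half turn about z gives the same grasp; the last joint's range is limited). The gripper opens to 87 mm and grips with 3 to 60 N. Pads are 19 mm wide; open, the fingers measure 117 mm over their backs; the gripper's body (75 mm by 190 mm) begins 51 mm behind the grasp point.
Start: joints at [80.134, 22.042, 0.453, 0, -68.411, -14.817], TCP at [0.261, 0.568, 0.223] pointing down, gripper open.
Joint ranges: [-179.83, 179.83], [-69.29, 118.12], [-61.27, 80.66], [-181.25, 117.63], [-171.15, -9.14], [-177.46, 177.46]. Speed limits (degrees/s): [159.86, 159.86, 180, 180, 180, 180].

### API

Orientations are given as a 3x3 rotation matrix whose columns are the frame's x, y, z axes.
In Python, from station import monitor, cams, ticket gives the robot as it stands.
- The arm moves only by the tool drive_tool, never from a script. Its argument "moves" is a list of rows, each an object with "delta_pos": the shift along the tool's x, y, z in mm, a list of three; "turn": the turn about the tool's z in rad; "claw": the opening, from 0 (shut) to 1 (fully open). A call has 1 to 12 rows; each row shifts and turns the commanded pose from where the row before left it, along the tool's axes as they then stand; what a row does not reach is not made up. A row lasts 1/8 s, in which the tool goes at most 62.5 mm and 10.7 degrees, less where a joint would pass 70% of its speed; a pose out of reach is approached as far as the arm can. A call is refused whole if a number of a shift passes 62.5 or a number of a turn 0.188, either way. A call with a gripper value outside its range is refused whole. The fingers move at their own pace and stop on an object; the grip force is fixed at half the most. Time passes only in rows, so rows that do not move let the fingers close. It gives the time, the measured TCP pose, the force, the opening and the grip force at its end, in the units of the state.
- monitor.sense(): the state, without advancing time (a new reading comes with each control period).
- cams.capture(name): name is "scene" or "top" or "wrist"; returns a dict with "color" (400x640x3 uint8, red, green, blue), "range_z" (400x640 float32, m along the optical axis (not along the pixel's ray), 0 where there is no reading), "vertical_fov" (degrees; the focal length in pixels is half the picture's height over the tangent of half this angle, whatever the lens; pixels are square), "cx", "cy" (the principal point, pixels), "extrinsics" (4x4, takes a point from camera to world coordinates). Camera axes: x right, y down, z forward; pixel columns grow to the right and rows downward; lengths in m; the calibration is good to about 2 mm. A picture is of the moment at which its call begins.
- ticket.finish_job(): hands the job in; it is judged then, once.
The state is a dict: "time_s": time; "joints": joint angles; "joint_velocities": joint speeds; "effort": joint torques, N m; "tcp_pos": TCP position; "ee_rot": TCP orientation; "wrist_force": force on the tool from outside, world axes, zero at the start; "moment": the same for the moment, N m; "gripper_width": opening from 0.0 (shut) to 1.0 (fully open); "gripper_force": force on a finger pad.
Only numpy, scipy, OpenCV 4.12 (cv2) and the standard library are available. Lean on these libraries where they do the work, as an engineer would, in place of code of your own. Each camera call takes 0.05 s, during which the arm holds its last target. There are 200 camera calls.

## Working session

There is one attempt and no reset: what is moved stays moved. The work goes in short steps, Python scripts to look and compute and a tool call to move; the robot and the scene stay as the last step left them, time stands still between calls to the robot, and variables do not carry over. Pictures are saved under pics/ and viewed, at most 10 in all, crops included, and the job is handed in when it is done.

Besides the shell and the picture viewer there is one more tool, called after "Request:" by a JSON object that holds its "name" and its "arguments", one argument or row to a line. drive_tool: Moves the arm, as the interface text tells. Its arguments: {"type":"object","properties":{"moves":{"type":"array","items":{"type":"object","properties":{"delta_pos":{"type":"array","items":{"type":"number"}},"turn":{"type":"number"},"claw":{"type":"number"}}}}},"required":["moves"]}

```bash
mkdir -p pics; cat > h.py <<'E'
import numpy as np, cv2
from station import monitor, cams, ticket
def cap(n):
    c=cams.capture(n); im=c["color"]; r=c["range_z"]; E=np.array(c["extrinsics"])
    f=200/np.tan(np.radians(c["vertical_fov"])/2)
    v,u=np.mgrid[0:400,0:640]
    P=np.stack([(u-c["cx"])/f*r,(v-c["cy"])/f*r,r,np.ones_like(r)],-1)@E.T
    return im,r,P[...,:3],E,f,c
def save(n,im): cv2.imwrite("pics/"+n+".png",cv2.cvtColor(im,cv2.COLOR_RGB2BGR))
E
python3 - <<'E'
from h import *
for n in("scene","top"):
    im,r,P,E,f,c=cap(n); save(n+"0",im); np.savez("/tmp/"+n,im=im,P=P,r=r,E=E,f=f)
    print(n,f,c["cx"],c["cy"],E.round(3).tolist(),(r>0).mean())
s=monitor.sense(); print(s["tcp_pos"],np.round(s["ee_rot"],3).tolist(),s["wrist_force"],s["time_s"])
E
```

```text
scene 389.6563601006338 317.4985471067904 208.8070141780905 [[0.158, 0.771, -0.617, 1.196], [0.987, -0.134, 0.086, -0.103], [-0.016, -0.623, -0.782, 0.954], [0.0, 0.0, 0.0, 1.0]] 0.99592578125
top 484.6392797643132 319.19813948165955 197.66298302509514 [[0.017, -0.996, 0.093, 0.402], [-1.0, -0.016, 0.012, -0.021], [-0.01, -0.093, -0.996, 1.639], [0.0, 0.0, 0.0, 1.0]] 0.99608984375
[0.2607745  0.56741969 0.22157299] [[0.909, -0.418, -0.001], [-0.418, -0.909, -0.002], [0.0, 0.002, -1.0]] [ 0.39673685 -0.59377817 -0.1956568 ] 0.1
```

View pics/scene0.png

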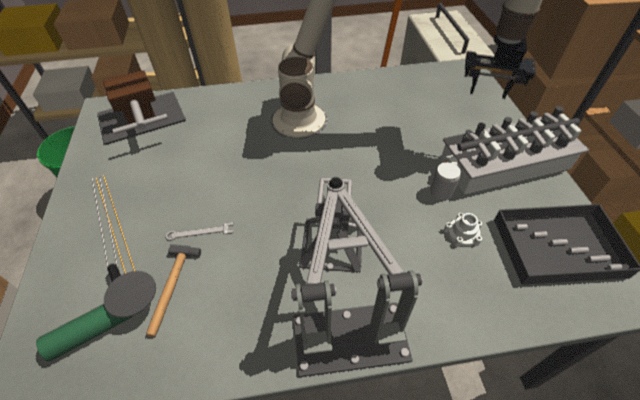

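View pics/top0.png

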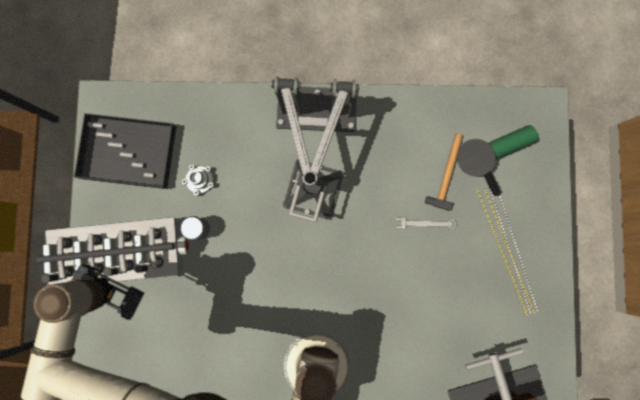

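The top view shows the eye at about (311,178), the bail U with its bar near (304,216), and the stand foot around (313,190). The gripper is at (120,295), to the left. Next I'll zoom in on the stand and print the depth points there.

```bash
python3 - <<'E'
import numpy as np,cv2
d=np.load("/tmp/top.npz"); im=d["im"];P=d["P"]
c=cv2.resize(im[155:230,270:355],None,fx=7,fy=7,interpolation=cv2.INTER_CUBIC)
cv2.imwrite("pics/topc.png",c[...,::-1])
np.set_printoptions(linewidth=250)
print((P[165:226:2,282:346:2,2]*1000).astype(int))
for uv in((311,178),(304,216),(291,212),(317,218)): print(uv,P[uv[1],uv[0]].round(3))
E
```

```text
[[  -5   -2    3    0    2   -4    1   22   27 1639  262  267  259  265    7  262  264  263  266  263    0    0    3    1    5   -2    4   -4   -1    0    0    2]
 [   6   -2    3    1   -2   -7    2    9   42   43  260  258  258  260  262  263  265  258  260  255    4    0    8    0    5    0    7   10    0    0    1    2]
 [   1    0   -5   -2   -1    3    6   10   42   54  266  261  261  259  258  259  263  262  266    1   14    4   10   10   -2    9    4   -3   -3   -3   -1    1]
 [   7    9    2    7    2   -7    8    7    4   59   67  266  262  267  266  270  269  263  265   -7    5   10    0    0    9    8   13   25   21   14    8   -3]
 [  -3    1    5    0    5   12    8   -4    0   -2   80  258  274  278  282  278  271  264  255   -3   -4   -1   -3    2    2   54   35   35   24   19   10   -6]
 [   6    0    0    4    0    9    7   -3   -4  170  174  271  277  285  279  280  274  266   -1    2   -1    2   76   67   66   52   45   31   25   26   18   -3]
 [  -2   -2    3    0    9    2    7    4    4  167  170  273  281  279  283  286  276  267  184   96   91   84   77   72 
[... 3377 characters left out ...]
  169  169  166    2    2    4    2    9   -3    9    3    0   -9   -4    7    2    4]
 [ -16   -6    6    0    5    0    5    5   -4   -2    7   -6    0   -2   -2    5  162  162    2    0    0    0    0    0    3    6   -4    4    0    3    4    0]
 [   2   -1    1    0    0   -4   -2   -1   -5    5    0    1    0   -3   -5   -4    0   -5   -1   -5    0    2   -1    1   -3    0    3    1    0    3    0    4]
 [   0    4   -1    1    4    0    3   -2    5    0    3    1    0    4    0   -3   -2    2    8   -6    1   -1    1    5   -1   -1   -2    2   -4   10    1   -2]]
(311, 178) [0.583 0.02  0.285]
(304, 216) [0.483 0.042 0.163]
(291, 212) [0.494 0.082 0.167]
(317, 218) [0.477 0.003 0.16 ]
```

View pics/topc.png

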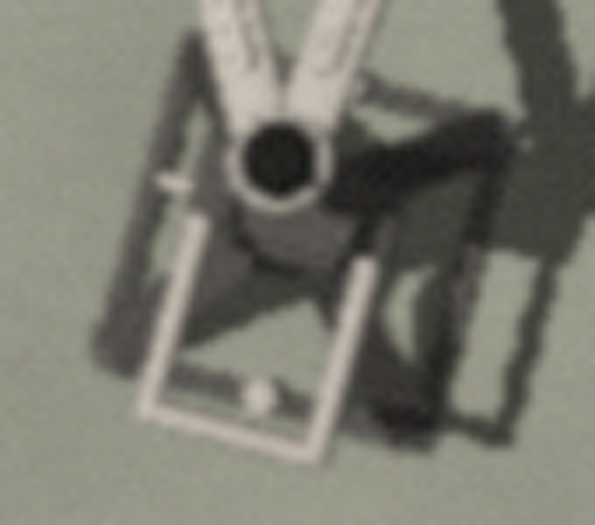

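The crop shows the bail as a light U: bar corners at crop (145,410) and (315,455), eye at (278,158), pawl tail tip at (172,182). I'll fit the bar, and check the gripper body's extents in the tool frame, since it has to clear the eye.

```bash
python3 - <<'E'
import numpy as np,cv2
d=np.load("/tmp/top.npz"); P=d["P"];E=d["E"]; z=P[...,2]
m=np.zeros(z.shape,bool); m[206:226,280:330]=True; m&=(z>.15)&(z<.18)
C=E[:3,3]; 
def onp(Q,h): 
    D=Q-C; return C+D*((h-C[2])/D[:,2])[:,None]
print("bail top z med",np.median(z[m]))
Q=onp(P[m],np.median(z[m]))[:,:2]
# bar pixels: iterative line fit, keep within 8mm
a=np.array([.494,.082]);b=np.array([.477,.003])
for _ in range(6):
    t=(b-a)/np.linalg.norm(b-a); n=np.array([-t[1],t[0]]); mid=(a+b)/2
    s=(Q-mid)@n; q=Q[abs(s)<.009]; vx,vy,x0,y0=cv2.fitLine(q.astype(np.float32),cv2.DIST_L2,0,.01,.01).ravel()
    t=np.array([vx,vy]); p=np.array([x0,y0]); l=(q-p)@t; a=p+t*l.min(); b=p+t*l.max()
    if t[1]>0:a,b=b,a
print("bar",a,b,(a+b)/2,np.linalg.norm(a-b),np.degrees(np.arctan2(*( a-b)[::-1])), len(q))
ey=np.zeros(z.shape,bool); ey[165:190,295:325]=True; ey&=z>.268
qe=onp(P[ey],.28); print("eye z",np.percentile(z[ey],[10,50,90]))
# eye centre from black plug
im=d["im"]; k=np.zeros(z.shape,np.uint8); k[168:190,298:324]=((im.max(2)<45)&(z>.25))[168:190,298:324]
ys,xs=np.nonzero(k); print("eye",onp(P[k>0],.281).mean(0),xs.mean(),ys.mean(),len(xs))
pd=np.zeros(z.shape,bool); pd[178:196,298:324]=True; pd&=(z>.176)&(z<.197); print("pad z",np.median(z[pd]))
R=np.array([[.909,-.418,-.001],[-.418,-.909,-.002],[0,.002,-1]]); T=np.array([.2608,.5674,.2216])
for n in("top","scene"):
    Pn=np.load(f"/tmp/{n}.npz")["P"].reshape(-1,3); L=(Pn-T)@R
    for lo,hi in((-.005,.0),(-.03,-.005),(-.065,-.03),(-.09,-.065),(-.12,-.09),(-.15,-.12),(-.2,-.15)):
        s=L[(L[:,2]>lo-.0)&(L[:,2]<hi)&(abs(L[:,0])<.16)&(abs(L[:,1])<.16)]
        if len(s)>5: print(n,lo,hi,len(s),np.percentile(s[:,:2],[2,98],axis=0).round(3).tolist())
E
```

```text
bail top z med 0.16606277434323746
bar [0.49361941 0.08744276] [0.47163684 0.00315093] [0.48262813 0.04529685] 0.0871111105979748 75.38333041858445 123
eye z [0.2697848  0.27694759 0.28396592]
eye [nan nan nan] 309.5438596491228 177.43859649122808 57
pad z 0.18519190872236735
top -0.03 -0.005 7 [[0.004, -0.047], [0.012, -0.041]]
top -0.065 -0.03 10 [[0.011, -0.054], [0.015, -0.041]]
top -0.09 -0.065 153 [[-0.018, -0.075], [0.041, 0.088]]
top -0.12 -0.09 909 [[-0.031, -0.09], [0.04, 0.096]]
top -0.15 -0.12 28 [[0.014, 0.004], [0.029, 0.02]]
top -0.2 -0.15 213 [[-0.015, -0.047], [0.041, 0.04]]
scene -0.005 0.0 8 [[-0.009, -0.049], [0.01, 0.052]]
scene -0.03 -0.005 66 [[-0.01, -0.052], [0.012, 0.053]]
scene -0.065 -0.03 105 [[-0.008, -0.057], [0.013, 0.058]]
scene -0.09 -0.065 268 [[-0.012, -0.083], [0.039, 0.086]]
scene -0.12 -0.09 979 [[-0.034, -0.092], [0.038, 0.093]]
scene -0.15 -0.12 303 [[-0.019, -0.048], [0.027, 0.017]]
scene -0.2 -0.15 485 [[-0.015, -0.048], [0.038, 0.035]]<stdin>:6: RuntimeWarning: divide by zero encountered in divide
<stdin>:6: RuntimeWarning: invalid value encountered in multiply
```

```bash
python3 - <<'E'
from h import *
s=np.load("/tmp/scene.npz")["im"]; a=cv2.resize(s[0:120,440:560],(480,480),interpolation=cv2.INTER_CUBIC)
w=cap("wrist")[0]; save("grip",np.hstack([a,cv2.copyMakeBorder(w[:, ::2][:, :320],40,40,0,0,0)]))
E
```

```text
(no output)
```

View pics/grip.png

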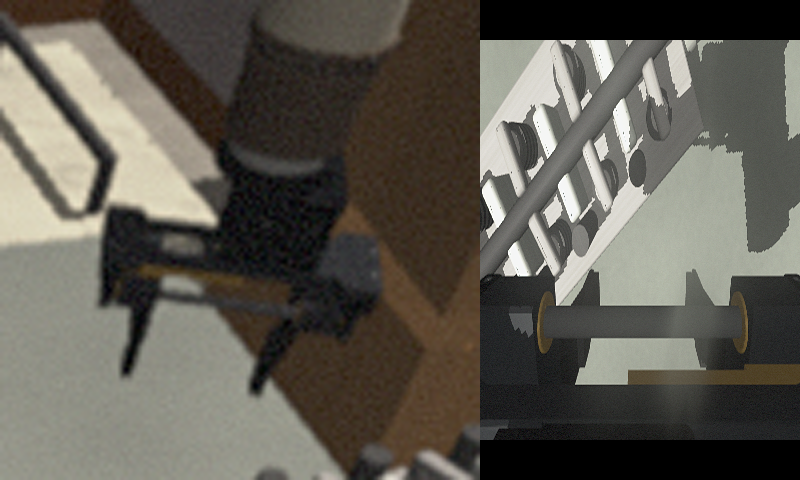

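The body (about 190 mm along the closing axis) would overlap the eye if I gripped the cross bar square: half length is 95 mm, and the eye's edge is 84 mm away. Instead I'll take the bail's side limb near the bar, with the body's narrow side facing the eye. First I'll go to a hover above it.

Request:
{"name": "drive_tool", "arguments": {
  "moves": [
    {"delta_pos": [0, 0, -40], "claw": 1},
    {"delta_pos": [0, 0, -40], "claw": 1},
    {"delta_pos": [45, 41, 0], "claw": 1},
    {"delta_pos": [45, 41, 0], "claw": 1},
    {"delta_pos": [45, 41, 0], "claw": 1},
    {"delta_pos": [45, 41, 0], "claw": 1},
    {"delta_pos": [45, 41, 0], "claw": 1},
    {"delta_pos": [45, 41, 0], "claw": 1},
    {"delta_pos": [45, 41, 0], "claw": 1},
    {"delta_pos": [45, 41, 0], "claw": 1},
    {"delta_pos": [45, 41, 0], "claw": 1},
    {"delta_pos": [45, 45, 0], "turn": -0.1, "claw": 1}
  ]
}}

```text
invalid input
```

Request:
{"name": "drive_tool", "arguments": {
  "moves": [
    {"delta_pos": [0, 0, 0], "turn": -0.1, "claw": 1},
    {"delta_pos": [0, 0, 0], "claw": 1},
    {"delta_pos": [0, 0, 0], "claw": 1}
  ]
}}

```text
invalid input
```

```bash
python3 - <<'E'
from h import *
im,r,P,E,f,c=cap("wrist"); save("w1",im); np.savez("/tmp/w",im=im,P=P,r=r,E=E,f=f)
s=monitor.sense(); print(s["tcp_pos"],np.round(s["ee_rot"],3).tolist(),s["wrist_force"],s["time_s"]); print(E.round(3).tolist(),f)
z=P[...,2]
for lo,hi in((.15,.18),(.18,.2),(.235,.3)):
  print(lo,hi,((z>lo)&(z<hi)&(r>.12)).sum())
m=(z>.15)&(z<.178)&(r>.1); 
np.save("/tmp/m",m); save("w1m",np.where(m[...,None],im,im//3))
E
```

```text
[0.26083621 0.5675818  0.22188719] [[0.909, -0.418, -0.0], [-0.418, -0.909, -0.001], [0.0, 0.001, -1.0]] [ 0.00556162 -0.4016742   1.41081605] 0.2
[[-0.417, -0.876, -0.243, 0.327], [-0.909, 0.402, 0.109, 0.536], [0.002, 0.267, -0.964, 0.382], [0.0, 0.0, 0.0, 1.0]] 347.9738456773984
0.15 0.18 0
0.18 0.2 0
0.235 0.3 3582
```

View pics/w1m.png

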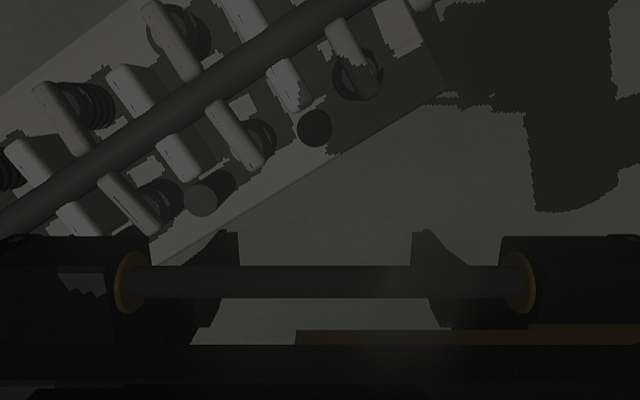

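The picture shows only the parking area (the rocker block, nothing in the mask), because the move was refused; rows probably need all three fields. The wrist camera sits on tool +x, so I'll turn the other way to keep it clear of the eye.

Request:
{"name": "drive_tool", "arguments": {
  "moves": [
    {"delta_pos": [0, 0, -40], "turn": 0, "claw": 1},
    {"delta_pos": [0, 0, -40], "turn": 0, "claw": 1},
    {"delta_pos": [45, 41, 0], "turn": 0, "claw": 1},
    {"delta_pos": [45, 41, 0], "turn": 0, "claw": 1},
    {"delta_pos": [45, 41, 0], "turn": 0, "claw": 1},
    {"delta_pos": [45, 41, 0], "turn": 0, "claw": 1},
    {"delta_pos": [45, 41, 0], "turn": 0, "claw": 1},
    {"delta_pos": [45, 41, 0], "turn": 0, "claw": 1},
    {"delta_pos": [45, 41, 0], "turn": 0, "claw": 1},
    {"delta_pos": [45, 41, 0], "turn": 0, "claw": 1},
    {"delta_pos": [45, 41, 0], "turn": 0, "claw": 1},
    {"delta_pos": [45, 45, 0], "turn": 0, "claw": 1}
  ]
}}

```text
time_s: 1.7
tcp_pos: [0.497, 0.003, 0.3027]
ee_rot: [[0.909, -0.417, 0.0], [-0.417, -0.909, 0.0], [0.0, -0.0, -1.0]]
wrist_force: [1.2, 1.4, -0.3]
gripper_width: 1.001
gripper_force: 0.0
```

Request:
{"name": "drive_tool", "arguments": {
  "moves": [
    {"delta_pos": [0, 0, 0], "turn": 0.18, "claw": 1},
    {"delta_pos": [0, 0, 0], "turn": 0.18, "claw": 1},
    {"delta_pos": [0, 0, 0], "turn": 0.18, "claw": 1},
    {"delta_pos": [0, 0, 0], "turn": 0.18, "claw": 1},
    {"delta_pos": [0, 0, 0], "turn": 0.18, "claw": 1},
    {"delta_pos": [0, 0, 0], "turn": 0.18, "claw": 1},
    {"delta_pos": [0, 0, 0], "turn": 0.18, "claw": 1},
    {"delta_pos": [0, 0, 0], "turn": 0.18, "claw": 1},
    {"delta_pos": [0, 0, 0], "turn": 0.18, "claw": 1},
    {"delta_pos": [0, 0, 0], "turn": 0.18, "claw": 1},
    {"delta_pos": [0, 0, 0], "turn": 0.18, "claw": 1},
    {"delta_pos": [0, 0, 0], "turn": 0.18, "claw": 1}
  ]
}}

```text
time_s: 3.2
tcp_pos: [0.4964, 0.0048, 0.3024]
ee_rot: [[-0.855, -0.518, -0.0], [-0.518, 0.855, -0.0], [0.0, 0.0, -1.0]]
wrist_force: [-0.4, 0.0, 0.1]
gripper_width: 1.006
gripper_force: 0.0
```

Request:
{"name": "drive_tool", "arguments": {
  "moves": [
    {"delta_pos": [0, 0, 0], "turn": 0.18, "claw": 1},
    {"delta_pos": [0, 0, 0], "turn": 0.18, "claw": 1},
    {"delta_pos": [0, 0, 0], "turn": 0.18, "claw": 1},
    {"delta_pos": [0, 0, 0], "turn": 0.18, "claw": 1},
    {"delta_pos": [0, 0, 0], "turn": 0.07, "claw": 1},
    {"delta_pos": [0, 0, 0], "turn": 0, "claw": 1}
  ]
}}

```text
time_s: 3.95
tcp_pos: [0.4964, 0.0049, 0.3024]
ee_rot: [[-0.972, 0.236, -0.0], [0.236, 0.972, 0.0], [0.0, -0.0, -1.0]]
wrist_force: [-0.7, -0.9, 0.7]
gripper_width: 0.994
gripper_force: 0.0
```

```bash
python3 - <<'E'
from h import *
im,r,P,E,f,c=cap("wrist"); np.savez("/tmp/w",im=im,P=P,r=r,E=E,f=f)
s=monitor.sense(); print(s["tcp_pos"],np.round(s["ee_rot"],3).tolist(),s["wrist_force"],s["time_s"],np.round(s["joints"],1))
z=P[...,2]; m=(z>.15)&(z<.178)&(r>.1); save("w2m",np.where(m[...,None],im,im//2))
E
```

```text
[0.49642925 0.0048469  0.30242499] [[-0.972, 0.236, -0.0], [0.236, 0.972, -0.0], [0.0, -0.0, -1.0]] [0.54859368 0.50002984 0.12669707] 4.0 [  19.3    6.5   -9.1   -0.   -74.5 -123. ]
```

View pics/w2m.png

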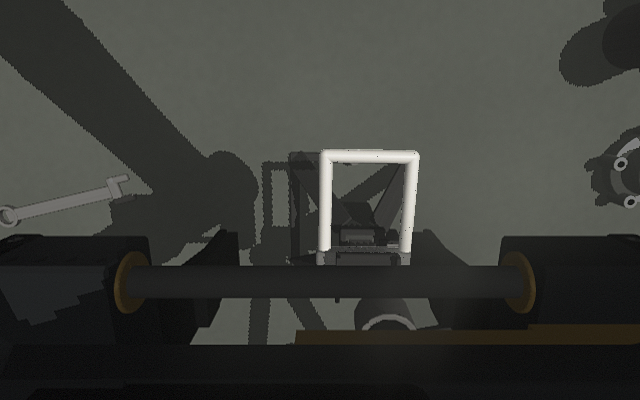

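The wrist view shows the bail upside-up: bar at row 156, columns 320–418, with limbs at columns 325 (−y) and 411 (+y), nearly upright in the picture. The eye is at (388,315). I'll compute the −y limb in tool coordinates.

```bash
python3 - <<'E'
from h import *
d=np.load("/tmp/w.npz"); P=d["P"];E=d["E"];r=d["r"];z=P[...,2]; m=(z>.15)&(z<.178)&(r>.1)
s=monitor.sense(); R=np.array(s["ee_rot"]);T=np.array(s["tcp_pos"]);C=E[:3,3]
def loc(mask,h=.162):
    D=P[mask]-C; W=C+D*((h-C[2])/D[:,2])[:,None]; return (W-T)@R*1000,W
for n,(u0,u1,v0,v1) in dict(L=(315,345,172,240),Rr=(395,425,172,240),bar=(338,395,145,168)).items():
    k=np.zeros_like(m);k[v0:v1,u0:u1]=m[v0:v1,u0:u1]; l,W=loc(k)
    vx,vy,x,y=cv2.fitLine(l[:,:2].astype(np.float32),cv2.DIST_L2,0,.01,.01).ravel()
    print(n,"z",np.median(z[k]),np.percentile(z[k],90),"mean",l.mean(0).round(1),"ext",np.percentile(l,[1,99],axis=0).round(1).tolist(),"ang",np.degrees(np.arctan2(vy,vx)))
E
```

```text
L z 0.16427771403744035 0.16558617004796813 mean [-19.5  -0.4 140.4] ext [[-52.0, -6.7, 140.4], [11.4, 5.2, 140.4]] ang 1.122481
Rr z 0.16424921409577628 0.16555410943135213 mean [-19.2  74.9 140.4] ext [[-52.0, 68.8, 140.4], [11.4, 81.0, 140.4]] ang 1.0833603
bar z 0.16419241998244827 0.16562502299169216 mean [ 25.9  35.1 140.4] ext [[20.3, 11.0, 140.4], [31.6, 59.6, 140.4]] ang -89.42707
```

Request:
{"name": "drive_tool", "arguments": {
  "moves": [
    {"delta_pos": [3, 0, 30], "turn": 0.017, "claw": 1},
    {"delta_pos": [0, 0, 40], "turn": 0, "claw": 1},
    {"delta_pos": [0, 0, 40], "turn": 0, "claw": 1},
    {"delta_pos": [0, 0, 30], "turn": 0, "claw": 1},
    {"delta_pos": [0, 0, 15], "turn": 0, "claw": 1},
    {"delta_pos": [0, 0, 7], "turn": 0, "claw": 1},
    {"delta_pos": [0, 0, 0], "turn": 0, "claw": 1},
    {"delta_pos": [0, 0, 0], "turn": 0, "claw": 1}
  ]
}}

```text
time_s: 5.0
tcp_pos: [0.4942, 0.0057, 0.1414]
ee_rot: [[-0.967, 0.253, 0.002], [0.253, 0.967, 0.0], [-0.002, 0.001, -1.0]]
wrist_force: [-0.2, 0.1, -0.1]
gripper_width: 0.997
gripper_force: 0.0
```

Request:
{"name": "drive_tool", "arguments": {
  "moves": [
    {"delta_pos": [0, 0, 0], "turn": 0, "claw": 0.5},
    {"delta_pos": [0, 0, 0], "turn": 0, "claw": 0.3},
    {"delta_pos": [0, 0, 0], "turn": 0, "claw": 0.2},
    {"delta_pos": [0, 0, 0], "turn": 0, "claw": 0.1},
    {"delta_pos": [0, 0, 0], "turn": 0, "claw": 0},
    {"delta_pos": [0, 0, 0], "turn": 0, "claw": 0},
    {"delta_pos": [0, 0, 0], "turn": 0, "claw": 0},
    {"delta_pos": [0, 0, 0], "turn": 0, "claw": 0}
  ]
}}

```text
time_s: 6.0
tcp_pos: [0.4937, 0.0056, 0.1405]
ee_rot: [[-0.967, 0.253, -0.0], [0.253, 0.967, -0.0], [0.0, -0.0, -1.0]]
wrist_force: [0.0, 0.5, 0.1]
gripper_width: 0.173
gripper_force: 0.0
```

Request:
{"name": "drive_tool", "arguments": {
  "moves": [
    {"delta_pos": [0, 0, 0], "turn": 0, "claw": 0},
    {"delta_pos": [0, 0, 0], "turn": 0, "claw": 0},
    {"delta_pos": [0, 0, 0], "turn": 0, "claw": 0},
    {"delta_pos": [0, 0, 0], "turn": 0, "claw": 0}
  ]
}}

```text
time_s: 6.5
tcp_pos: [0.4939, 0.0061, 0.1405]
ee_rot: [[-0.967, 0.253, 0.001], [0.253, 0.967, 0.001], [-0.0, 0.001, -1.0]]
wrist_force: [0.2, 5.6, -1.1]
gripper_width: 0.122
gripper_force: 30.0
```

Request:
{"name": "drive_tool", "arguments": {
  "moves": [
    {"delta_pos": [0, 0.5, -1], "turn": 0, "claw": 0},
    {"delta_pos": [0, 0, -1], "turn": 0, "claw": 0}
  ]
}}

```text
time_s: 6.75
tcp_pos: [0.4938, 0.0061, 0.1418]
ee_rot: [[-0.967, 0.254, -0.0], [0.254, 0.967, 0.0], [0.0, 0.0, -1.0]]
wrist_force: [3.0, 3.7, -8.1]
gripper_width: 0.123
gripper_force: 30.0
```

Request:
{"name": "drive_tool", "arguments": {
  "moves": [
    {"delta_pos": [0, 0, -1], "turn": 0, "claw": 0},
    {"delta_pos": [0, 0, -1], "turn": 0, "claw": 0}
  ]
}}

```text
time_s: 7.0
tcp_pos: [0.4938, 0.0061, 0.1437]
ee_rot: [[-0.967, 0.254, -0.0], [0.254, 0.967, 0.0], [0.0, 0.0, -1.0]]
wrist_force: [5.0, 3.1, -11.0]
gripper_width: 0.123
gripper_force: 29.9
```

Request:
{"name": "drive_tool", "arguments": {
  "moves": [
    {"delta_pos": [0, 0, -1], "turn": 0, "claw": 0},
    {"delta_pos": [0, 0, -1], "turn": 0, "claw": 0}
  ]
}}

```text
time_s: 7.25
tcp_pos: [0.4938, 0.0061, 0.1453]
ee_rot: [[-0.967, 0.254, -0.0], [0.254, 0.967, 0.0], [0.001, 0.0, -1.0]]
wrist_force: [5.0, 1.9, -13.3]
gripper_width: 0.122
gripper_force: 29.9
```

Request:
{"name": "drive_tool", "arguments": {
  "moves": [
    {"delta_pos": [0, 0, -1], "turn": 0, "claw": 0},
    {"delta_pos": [0, 0, -1], "turn": 0, "claw": 0}
  ]
}}

```text
time_s: 7.5
tcp_pos: [0.4937, 0.0061, 0.147]
ee_rot: [[-0.967, 0.254, -0.001], [0.254, 0.967, 0.0], [0.001, 0.0, -1.0]]
wrist_force: [6.0, 2.2, -14.7]
gripper_width: 0.127
gripper_force: 29.9
```

Request:
{"name": "drive_tool", "arguments": {
  "moves": [
    {"delta_pos": [0, 0, -1], "turn": 0, "claw": 0},
    {"delta_pos": [0, 0, -1], "turn": 0, "claw": 0}
  ]
}}

```text
time_s: 7.75
tcp_pos: [0.4937, 0.0061, 0.1488]
ee_rot: [[-0.967, 0.254, -0.001], [0.254, 0.967, 0.0], [0.001, 0.0, -1.0]]
wrist_force: [6.9, 2.0, -15.8]
gripper_width: 0.12
gripper_force: 29.9
```

Request:
{"name": "drive_tool", "arguments": {
  "moves": [
    {"delta_pos": [0, 0, -1], "turn": 0, "claw": 0},
    {"delta_pos": [0, 0, -1], "turn": 0, "claw": 0}
  ]
}}

```text
time_s: 8.0
tcp_pos: [0.4938, 0.0061, 0.1514]
ee_rot: [[-0.967, 0.254, -0.001], [0.254, 0.967, 0.0], [0.001, -0.0, -1.0]]
wrist_force: [3.9, 3.6, -9.7]
gripper_width: 0.128
gripper_force: 30.0
```

Request:
{"name": "drive_tool", "arguments": {
  "moves": [
    {"delta_pos": [0, 0, -1], "turn": 0, "claw": 0},
    {"delta_pos": [0, 0, -1], "turn": 0, "claw": 0}
  ]
}}

```text
time_s: 8.25
tcp_pos: [0.4938, 0.0061, 0.1535]
ee_rot: [[-0.967, 0.254, -0.0], [0.254, 0.967, 0.0], [0.0, 0.0, -1.0]]
wrist_force: [5.6, 2.7, -12.9]
gripper_width: 0.121
gripper_force: 29.9
```

Request:
{"name": "drive_tool", "arguments": {
  "moves": [
    {"delta_pos": [0, 0, -1], "turn": 0, "claw": 0},
    {"delta_pos": [0, 0, -1], "turn": 0, "claw": 0}
  ]
}}

```text
time_s: 8.5
tcp_pos: [0.4937, 0.0061, 0.1551]
ee_rot: [[-0.967, 0.254, -0.001], [0.254, 0.967, 0.0], [0.001, 0.0, -1.0]]
wrist_force: [6.1, 2.1, -14.1]
gripper_width: 0.126
gripper_force: 29.9
```

Request:
{"name": "drive_tool", "arguments": {
  "moves": [
    {"delta_pos": [0, 0, -1], "turn": 0, "claw": 0},
    {"delta_pos": [0, 0, -1], "turn": 0, "claw": 0}
  ]
}}

```text
time_s: 8.75
tcp_pos: [0.4937, 0.0061, 0.1568]
ee_rot: [[-0.967, 0.254, -0.001], [0.254, 0.967, 0.0], [0.001, 0.0, -1.0]]
wrist_force: [6.5, 2.4, -16.0]
gripper_width: 0.124
gripper_force: 29.9
```

Request:
{"name": "drive_tool", "arguments": {
  "moves": [
    {"delta_pos": [0, 0, -1], "turn": 0, "claw": 0},
    {"delta_pos": [0, 0, -1], "turn": 0, "claw": 0}
  ]
}}

```text
time_s: 9.0
tcp_pos: [0.4937, 0.0061, 0.1586]
ee_rot: [[-0.967, 0.254, -0.001], [0.254, 0.967, 0.0], [0.001, 0.0, -1.0]]
wrist_force: [7.5, 2.0, -15.4]
gripper_width: 0.123
gripper_force: 29.9
```

Request:
{"name": "drive_tool", "arguments": {
  "moves": [
    {"delta_pos": [0, 0, -1], "turn": 0, "claw": 0},
    {"delta_pos": [0, 0, -1], "turn": 0, "claw": 0}
  ]
}}

```text
time_s: 9.25
tcp_pos: [0.4938, 0.0061, 0.1616]
ee_rot: [[-0.967, 0.254, -0.001], [0.254, 0.967, 0.0], [0.001, 0.0, -1.0]]
wrist_force: [4.5, 3.1, -11.6]
gripper_width: 0.127
gripper_force: 29.9
```

Request:
{"name": "drive_tool", "arguments": {
  "moves": [
    {"delta_pos": [0, 0, -1], "turn": 0, "claw": 0},
    {"delta_pos": [0, 0, -1], "turn": 0, "claw": 0}
  ]
}}

```text
time_s: 9.5
tcp_pos: [0.4937, 0.0061, 0.1632]
ee_rot: [[-0.967, 0.254, -0.001], [0.254, 0.967, 0.0], [0.001, 0.0, -1.0]]
wrist_force: [5.5, 2.3, -12.9]
gripper_width: 0.124
gripper_force: 29.9
```

Request:
{"name": "drive_tool", "arguments": {
  "moves": [
    {"delta_pos": [0, 0, -1], "turn": 0, "claw": 0},
    {"delta_pos": [0, 0, -1], "turn": 0, "claw": 0}
  ]
}}

```text
time_s: 9.75
tcp_pos: [0.4937, 0.0061, 0.1649]
ee_rot: [[-0.967, 0.254, -0.001], [0.254, 0.967, 0.0], [0.001, 0.0, -1.0]]
wrist_force: [6.0, 1.7, -14.6]
gripper_width: 0.122
gripper_force: 29.9
```

Request:
{"name": "drive_tool", "arguments": {
  "moves": [
    {"delta_pos": [0, 0, -1], "turn": 0, "claw": 0},
    {"delta_pos": [0, 0, -1], "turn": 0, "claw": 0}
  ]
}}

```text
time_s: 10.0
tcp_pos: [0.4937, 0.0061, 0.1666]
ee_rot: [[-0.967, 0.254, -0.001], [0.254, 0.967, 0.0], [0.001, 0.0, -1.0]]
wrist_force: [7.6, 2.6, -16.1]
gripper_width: 0.12
gripper_force: 29.9
```

Request:
{"name": "drive_tool", "arguments": {
  "moves": [
    {"delta_pos": [0, 0, -1], "turn": 0, "claw": 0},
    {"delta_pos": [0, 0, -1], "turn": 0, "claw": 0}
  ]
}}

```text
time_s: 10.25
tcp_pos: [0.4938, 0.0061, 0.1691]
ee_rot: [[-0.967, 0.254, -0.001], [0.254, 0.967, 0.0], [0.001, -0.0, -1.0]]
wrist_force: [4.1, 3.9, -8.6]
gripper_width: 0.122
gripper_force: 30.0
```

Request:
{"name": "drive_tool", "arguments": {
  "moves": [
    {"delta_pos": [0, 0, -1], "turn": 0, "claw": 0},
    {"delta_pos": [0, 0, -1], "turn": 0, "claw": 0}
  ]
}}

```text
time_s: 10.5
tcp_pos: [0.4937, 0.0061, 0.1714]
ee_rot: [[-0.967, 0.254, -0.001], [0.254, 0.967, 0.0], [0.001, 0.0, -1.0]]
wrist_force: [5.3, 2.4, -12.8]
gripper_width: 0.125
gripper_force: 29.9
```

Request:
{"name": "drive_tool", "arguments": {
  "moves": [
    {"delta_pos": [0, 0, -1], "turn": 0, "claw": 0},
    {"delta_pos": [0, 0, -1], "turn": 0, "claw": 0}
  ]
}}

```text
time_s: 10.75
tcp_pos: [0.4937, 0.0061, 0.173]
ee_rot: [[-0.967, 0.254, -0.001], [0.254, 0.967, 0.0], [0.001, 0.0, -1.0]]
wrist_force: [5.9, 2.3, -14.2]
gripper_width: 0.128
gripper_force: 29.9
```

Request:
{"name": "drive_tool", "arguments": {
  "moves": [
    {"delta_pos": [0, 0, -1], "turn": 0, "claw": 0},
    {"delta_pos": [0, 0, -1], "turn": 0, "claw": 0}
  ]
}}

```text
time_s: 11.0
tcp_pos: [0.4937, 0.0061, 0.1747]
ee_rot: [[-0.967, 0.254, -0.001], [0.254, 0.967, 0.0], [0.001, 0.0, -1.0]]
wrist_force: [7.8, 2.0, -15.9]
gripper_width: 0.124
gripper_force: 29.9
```

Request:
{"name": "drive_tool", "arguments": {
  "moves": [
    {"delta_pos": [0, 0, -1], "turn": 0, "claw": 0},
    {"delta_pos": [0, 0, -1], "turn": 0, "claw": 0}
  ]
}}

```text
time_s: 11.25
tcp_pos: [0.4937, 0.0061, 0.1765]
ee_rot: [[-0.967, 0.254, -0.001], [0.254, 0.967, 0.0], [0.001, 0.0, -1.0]]
wrist_force: [7.2, 2.5, -17.2]
gripper_width: 0.124
gripper_force: 29.9
```

Request:
{"name": "drive_tool", "arguments": {
  "moves": [
    {"delta_pos": [0, 0, -1], "turn": 0, "claw": 0},
    {"delta_pos": [0, 0, -1], "turn": 0, "claw": 0}
  ]
}}

```text
time_s: 11.5
tcp_pos: [0.4937, 0.0061, 0.1795]
ee_rot: [[-0.967, 0.254, -0.001], [0.254, 0.967, 0.0], [0.001, 0.0, -1.0]]
wrist_force: [5.0, 3.0, -10.9]
gripper_width: 0.123
gripper_force: 29.9
```

Request:
{"name": "drive_tool", "arguments": {
  "moves": [
    {"delta_pos": [0, 0, -1], "turn": 0, "claw": 0},
    {"delta_pos": [0, 0, -1], "turn": 0, "claw": 0}
  ]
}}

```text
time_s: 11.75
tcp_pos: [0.4937, 0.0061, 0.1812]
ee_rot: [[-0.967, 0.254, -0.001], [0.254, 0.967, 0.0], [0.001, 0.0, -1.0]]
wrist_force: [5.8, 2.8, -14.5]
gripper_width: 0.126
gripper_force: 29.9
```

Request:
{"name": "drive_tool", "arguments": {
  "moves": [
    {"delta_pos": [0, 0, -1], "turn": 0, "claw": 0},
    {"delta_pos": [0, 0, -1], "turn": 0, "claw": 0}
  ]
}}

```text
time_s: 12.0
tcp_pos: [0.4937, 0.0061, 0.1828]
ee_rot: [[-0.967, 0.254, -0.001], [0.254, 0.967, 0.0], [0.001, 0.0, -1.0]]
wrist_force: [6.6, 2.0, -15.1]
gripper_width: 0.122
gripper_force: 29.9
```

```bash
python3 - <<'E'
from h import *
im,r,P,E,f,c=cap("scene"); t=cap("top"); 
a=cv2.resize(im[165:285,285:385],(500,600),interpolation=cv2.INTER_CUBIC)
b=cv2.resize(t[0][160:230,275:325],(300,420),interpolation=cv2.INTER_CUBIC)
save("s3",np.hstack([a,cv2.copyMakeBorder(b,0,180,0,0,0)]))
s=monitor.sense(); print(s["tcp_pos"],s["wrist_force"])
E
```

```text
[0.49373349 0.00610281 0.18287987] [  5.65413211   3.19287837 -13.40106183]
```

View pics/s3.png

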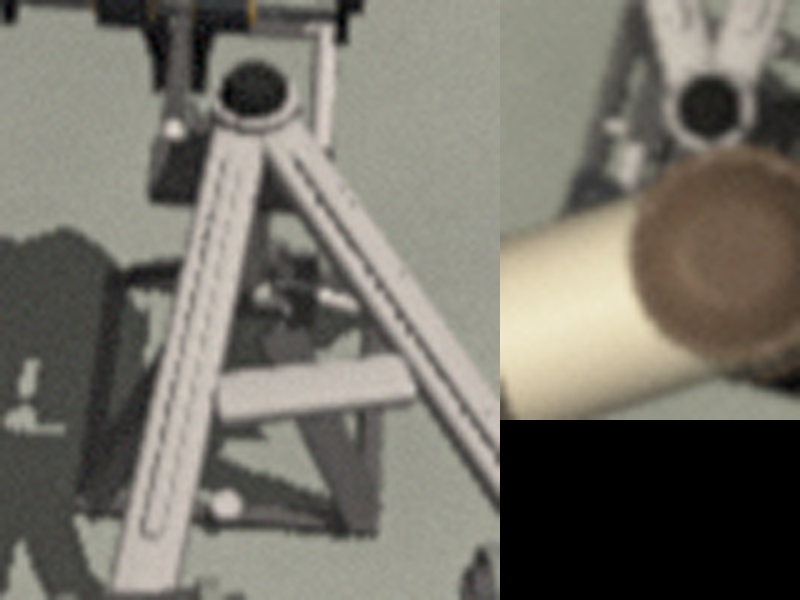

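The scene crop shows the column part-raised and the gripper clear of the eye at (255,90). Clicks so far came at TCP z of about 0.150, 0.159, 0.168 and 0.178, a pitch of about 9.5 mm. I'll go on in finer steps to find contact.

Request:
{"name": "drive_tool", "arguments": {
  "moves": [
    {"delta_pos": [0, 0, -1], "turn": 0, "claw": 0},
    {"delta_pos": [0, 0, -1], "turn": 0, "claw": 0}
  ]
}}

```text
time_s: 12.35
tcp_pos: [0.4937, 0.0061, 0.1845]
ee_rot: [[-0.967, 0.254, -0.001], [0.254, 0.967, 0.0], [0.001, 0.0, -1.0]]
wrist_force: [6.9, 3.1, -15.0]
gripper_width: 0.123
gripper_force: 29.9
```

Request:
{"name": "drive_tool", "arguments": {
  "moves": [
    {"delta_pos": [0, 0, -1], "turn": 0, "claw": 0}
  ]
}}

```text
time_s: 12.48
tcp_pos: [0.4937, 0.0061, 0.1854]
ee_rot: [[-0.967, 0.254, -0.001], [0.254, 0.967, 0.0], [0.001, 0.0, -1.0]]
wrist_force: [6.5, 2.5, -17.2]
gripper_width: 0.128
gripper_force: 29.9
```

Request:
{"name": "drive_tool", "arguments": {
  "moves": [
    {"delta_pos": [0, 0, -1], "turn": 0, "claw": 0}
  ]
}}

```text
time_s: 12.6
tcp_pos: [0.4937, 0.0061, 0.1867]
ee_rot: [[-0.967, 0.254, -0.001], [0.254, 0.967, 0.0], [0.001, 0.0, -1.0]]
wrist_force: [4.3, 3.4, -7.8]
gripper_width: 0.125
gripper_force: 30.0
```

Request:
{"name": "drive_tool", "arguments": {
  "moves": [
    {"delta_pos": [0, 0, -1], "turn": 0, "claw": 0}
  ]
}}

```text
time_s: 12.72
tcp_pos: [0.4938, 0.0061, 0.1884]
ee_rot: [[-0.967, 0.254, -0.001], [0.254, 0.967, 0.0], [0.001, 0.0, -1.0]]
wrist_force: [5.8, 2.3, -11.0]
gripper_width: 0.124
gripper_force: 29.9
```

Request:
{"name": "drive_tool", "arguments": {
  "moves": [
    {"delta_pos": [0, 0, -1], "turn": 0, "claw": 0}
  ]
}}

```text
time_s: 12.85
tcp_pos: [0.4937, 0.0061, 0.1889]
ee_rot: [[-0.967, 0.254, -0.001], [0.254, 0.967, 0.001], [0.001, 0.0, -1.0]]
wrist_force: [7.2, 1.6, -17.2]
gripper_width: 0.125
gripper_force: 29.9
```

Request:
{"name": "drive_tool", "arguments": {
  "moves": [
    {"delta_pos": [0, 0, -1], "turn": 0, "claw": 0}
  ]
}}

```text
time_s: 12.98
tcp_pos: [0.4937, 0.0061, 0.1892]
ee_rot: [[-0.967, 0.254, -0.001], [0.254, 0.967, 0.001], [0.001, 0.0, -1.0]]
wrist_force: [9.0, 1.5, -18.7]
gripper_width: 0.124
gripper_force: 29.9
```

Request:
{"name": "drive_tool", "arguments": {
  "moves": [
    {"delta_pos": [0, 0, -1], "turn": 0, "claw": 0}
  ]
}}

```text
time_s: 13.1
tcp_pos: [0.4937, 0.0062, 0.1899]
ee_rot: [[-0.967, 0.254, -0.001], [0.254, 0.967, 0.001], [0.001, 0.0, -1.0]]
wrist_force: [9.5, 1.7, -19.2]
gripper_width: 0.126
gripper_force: 29.9
```

Request:
{"name": "drive_tool", "arguments": {
  "moves": [
    {"delta_pos": [0, 0, -1], "turn": 0, "claw": 0}
  ]
}}

```text
time_s: 13.22
tcp_pos: [0.4937, 0.0061, 0.1906]
ee_rot: [[-0.967, 0.255, -0.002], [0.255, 0.967, 0.001], [0.002, 0.0, -1.0]]
wrist_force: [9.5, 1.5, -20.8]
gripper_width: 0.125
gripper_force: 29.9
```

Request:
{"name": "drive_tool", "arguments": {
  "moves": [
    {"delta_pos": [0, 0, -1], "turn": 0, "claw": 0}
  ]
}}

```text
time_s: 13.35
tcp_pos: [0.4936, 0.0061, 0.1914]
ee_rot: [[-0.967, 0.255, -0.002], [0.255, 0.967, 0.001], [0.002, 0.0, -1.0]]
wrist_force: [9.2, 0.3, -21.3]
gripper_width: 0.127
gripper_force: 29.9
```

Request:
{"name": "drive_tool", "arguments": {
  "moves": [
    {"delta_pos": [0, 0, -1], "turn": 0, "claw": 0}
  ]
}}

```text
time_s: 13.48
tcp_pos: [0.4936, 0.0061, 0.1922]
ee_rot: [[-0.967, 0.255, -0.002], [0.255, 0.967, 0.001], [0.002, 0.0, -1.0]]
wrist_force: [9.4, 0.9, -22.0]
gripper_width: 0.124
gripper_force: 29.9
```

Request:
{"name": "drive_tool", "arguments": {
  "moves": [
    {"delta_pos": [0, 0, -1], "turn": 0, "claw": 0}
  ]
}}

```text
time_s: 13.6
tcp_pos: [0.4936, 0.0061, 0.1931]
ee_rot: [[-0.967, 0.255, -0.002], [0.255, 0.967, 0.001], [0.002, 0.0, -1.0]]
wrist_force: [9.8, 1.3, -22.4]
gripper_width: 0.121
gripper_force: 29.8
```

Clear +7 N step at z≈0.1885, just after the 5th click: contact. Now I'll count three clicks, expected near 0.197, 0.206 and 0.215.

Request:
{"name": "drive_tool", "arguments": {
  "moves": [
    {"delta_pos": [0, 0, -1], "turn": 0, "claw": 0}
  ]
}}

```text
time_s: 13.72
tcp_pos: [0.4936, 0.0061, 0.1939]
ee_rot: [[-0.967, 0.255, -0.002], [0.255, 0.967, 0.001], [0.002, 0.0, -1.0]]
wrist_force: [10.0, 1.7, -22.9]
gripper_width: 0.122
gripper_force: 29.8
```

Request:
{"name": "drive_tool", "arguments": {
  "moves": [
    {"delta_pos": [0, 0, -1], "turn": 0, "claw": 0}
  ]
}}

```text
time_s: 13.85
tcp_pos: [0.4936, 0.0061, 0.1948]
ee_rot: [[-0.967, 0.255, -0.002], [0.255, 0.967, 0.001], [0.002, 0.0, -1.0]]
wrist_force: [11.7, 1.1, -22.4]
gripper_width: 0.124
gripper_force: 29.8
```

Request:
{"name": "drive_tool", "arguments": {
  "moves": [
    {"delta_pos": [0, 0, -1], "turn": 0, "claw": 0}
  ]
}}

```text
time_s: 13.98
tcp_pos: [0.4937, 0.0061, 0.1967]
ee_rot: [[-0.967, 0.255, -0.002], [0.255, 0.967, 0.0], [0.002, -0.0, -1.0]]
wrist_force: [8.1, 2.9, -16.8]
gripper_width: 0.124
gripper_force: 29.9
```

Request:
{"name": "drive_tool", "arguments": {
  "moves": [
    {"delta_pos": [0, 0, -1], "turn": 0, "claw": 0}
  ]
}}

```text
time_s: 14.1
tcp_pos: [0.4937, 0.0062, 0.1979]
ee_rot: [[-0.967, 0.255, -0.002], [0.255, 0.967, 0.001], [0.002, 0.0, -1.0]]
wrist_force: [9.1, 1.6, -17.3]
gripper_width: 0.127
gripper_force: 29.9
```

Request:
{"name": "drive_tool", "arguments": {
  "moves": [
    {"delta_pos": [0, 0, -1], "turn": 0, "claw": 0}
  ]
}}

```text
time_s: 14.22
tcp_pos: [0.4936, 0.0061, 0.1987]
ee_rot: [[-0.967, 0.255, -0.002], [0.255, 0.967, 0.001], [0.002, 0.0, -1.0]]
wrist_force: [8.7, 1.1, -19.2]
gripper_width: 0.124
gripper_force: 29.9
```

Request:
{"name": "drive_tool", "arguments": {
  "moves": [
    {"delta_pos": [0, 0, -1], "turn": 0, "claw": 0}
  ]
}}

```text
time_s: 14.35
tcp_pos: [0.4936, 0.0061, 0.1995]
ee_rot: [[-0.967, 0.255, -0.002], [0.255, 0.967, 0.001], [0.002, 0.0, -1.0]]
wrist_force: [10.1, 2.6, -21.3]
gripper_width: 0.12
gripper_force: 29.9
```

Request:
{"name": "drive_tool", "arguments": {
  "moves": [
    {"delta_pos": [0, 0, -1], "turn": 0, "claw": 0}
  ]
}}

```text
time_s: 14.48
tcp_pos: [0.4936, 0.0062, 0.2003]
ee_rot: [[-0.967, 0.255, -0.002], [0.255, 0.967, 0.001], [0.002, 0.0, -1.0]]
wrist_force: [10.4, 1.7, -21.8]
gripper_width: 0.125
gripper_force: 29.9
```

```bash
python3 - <<'E'
from h import *
P0=np.load("/tmp/scene.npz")["P"];P1=cap("scene")[2]
# arms/eye pixels near eye: height change, in cells
for v0,v1,u0,u1 in((178,188,328,344),(195,215,318,332)):
    for P in(P0,P1):
        q=P[v0:v1,u0:u1,2]; q=q[q>.23]; print(v0,np.median(q).round(4),len(q))
E
```

```text
178 0.2769 147
178 0.2829 160
195 0.2665 153
195 0.2741 180
```

The wishbone is confirmed rising. Click 1 is done (0.196); on to click 2.

Request:
{"name": "drive_tool", "arguments": {
  "moves": [
    {"delta_pos": [0, 0, -1], "turn": 0, "claw": 0}
  ]
}}

```text
time_s: 14.65
tcp_pos: [0.4936, 0.0061, 0.2011]
ee_rot: [[-0.967, 0.255, -0.002], [0.255, 0.967, 0.001], [0.002, 0.0, -1.0]]
wrist_force: [10.0, 1.0, -21.1]
gripper_width: 0.123
gripper_force: 29.9
```

Request:
{"name": "drive_tool", "arguments": {
  "moves": [
    {"delta_pos": [0, 0, -1], "turn": 0, "claw": 0}
  ]
}}

```text
time_s: 14.78
tcp_pos: [0.4936, 0.0061, 0.2019]
ee_rot: [[-0.967, 0.255, -0.002], [0.255, 0.967, 0.001], [0.002, 0.0, -1.0]]
wrist_force: [9.8, 0.6, -21.6]
gripper_width: 0.123
gripper_force: 29.8
```

Request:
{"name": "drive_tool", "arguments": {
  "moves": [
    {"delta_pos": [0, 0, -1], "turn": 0, "claw": 0}
  ]
}}

```text
time_s: 14.9
tcp_pos: [0.4936, 0.0061, 0.2028]
ee_rot: [[-0.967, 0.255, -0.002], [0.255, 0.967, 0.001], [0.002, 0.0, -1.0]]
wrist_force: [11.0, 1.1, -23.0]
gripper_width: 0.124
gripper_force: 29.8
```

Request:
{"name": "drive_tool", "arguments": {
  "moves": [
    {"delta_pos": [0, 0, -1], "turn": 0, "claw": 0}
  ]
}}

```text
time_s: 15.02
tcp_pos: [0.4936, 0.0061, 0.2037]
ee_rot: [[-0.967, 0.255, -0.002], [0.255, 0.967, 0.001], [0.002, 0.0, -1.0]]
wrist_force: [10.9, 1.3, -23.1]
gripper_width: 0.124
gripper_force: 29.8
```

Request:
{"name": "drive_tool", "arguments": {
  "moves": [
    {"delta_pos": [0, 0, -1], "turn": 0, "claw": 0}
  ]
}}

```text
time_s: 15.15
tcp_pos: [0.4937, 0.0061, 0.2054]
ee_rot: [[-0.967, 0.255, -0.002], [0.255, 0.967, 0.0], [0.002, -0.0, -1.0]]
wrist_force: [8.0, 2.3, -16.9]
gripper_width: 0.125
gripper_force: 29.9
```

Request:
{"name": "drive_tool", "arguments": {
  "moves": [
    {"delta_pos": [0, 0, -1], "turn": 0, "claw": 0}
  ]
}}

```text
time_s: 15.28
tcp_pos: [0.4936, 0.0061, 0.2067]
ee_rot: [[-0.967, 0.254, -0.002], [0.254, 0.967, 0.001], [0.002, 0.0, -1.0]]
wrist_force: [8.6, 1.9, -18.7]
gripper_width: 0.126
gripper_force: 29.9
```

Request:
{"name": "drive_tool", "arguments": {
  "moves": [
    {"delta_pos": [0, 0, -1], "turn": 0, "claw": 0}
  ]
}}

```text
time_s: 15.4
tcp_pos: [0.4936, 0.0061, 0.2075]
ee_rot: [[-0.967, 0.255, -0.002], [0.255, 0.967, 0.001], [0.002, 0.0, -1.0]]
wrist_force: [9.5, 1.0, -20.0]
gripper_width: 0.126
gripper_force: 29.9
```

Request:
{"name": "drive_tool", "arguments": {
  "moves": [
    {"delta_pos": [0, 0, -1], "turn": 0, "claw": 0}
  ]
}}

```text
time_s: 15.52
tcp_pos: [0.4936, 0.0061, 0.2083]
ee_rot: [[-0.967, 0.255, -0.002], [0.255, 0.967, 0.001], [0.002, 0.0, -1.0]]
wrist_force: [9.9, 1.7, -20.4]
gripper_width: 0.124
gripper_force: 29.9
```

Request:
{"name": "drive_tool", "arguments": {
  "moves": [
    {"delta_pos": [0, 0, -1], "turn": 0, "claw": 0}
  ]
}}

```text
time_s: 15.65
tcp_pos: [0.4936, 0.0062, 0.209]
ee_rot: [[-0.967, 0.255, -0.002], [0.255, 0.967, 0.001], [0.002, 0.0, -1.0]]
wrist_force: [8.8, 0.5, -21.9]
gripper_width: 0.128
gripper_force: 29.9
```

Request:
{"name": "drive_tool", "arguments": {
  "moves": [
    {"delta_pos": [0, 0, -1], "turn": 0, "claw": 0}
  ]
}}

```text
time_s: 15.78
tcp_pos: [0.4936, 0.0062, 0.2099]
ee_rot: [[-0.967, 0.255, -0.002], [0.255, 0.967, 0.001], [0.002, 0.0, -1.0]]
wrist_force: [11.3, 0.6, -21.8]
gripper_width: 0.123
gripper_force: 29.8
```

Request:
{"name": "drive_tool", "arguments": {
  "moves": [
    {"delta_pos": [0, 0, -1], "turn": 0, "claw": 0}
  ]
}}

```text
time_s: 15.9
tcp_pos: [0.4936, 0.0062, 0.2107]
ee_rot: [[-0.967, 0.255, -0.002], [0.255, 0.967, 0.001], [0.003, 0.0, -1.0]]
wrist_force: [10.8, -0.0, -23.5]
gripper_width: 0.125
gripper_force: 29.8
```

Request:
{"name": "drive_tool", "arguments": {
  "moves": [
    {"delta_pos": [0, 0, -1], "turn": 0, "claw": 0}
  ]
}}

```text
time_s: 16.02
tcp_pos: [0.4936, 0.0061, 0.2116]
ee_rot: [[-0.967, 0.255, -0.002], [0.255, 0.967, 0.001], [0.003, 0.0, -1.0]]
wrist_force: [11.3, 1.5, -23.3]
gripper_width: 0.129
gripper_force: 29.8
```

Request:
{"name": "drive_tool", "arguments": {
  "moves": [
    {"delta_pos": [0, 0, -1], "turn": 0, "claw": 0}
  ]
}}

```text
time_s: 16.15
tcp_pos: [0.4936, 0.0061, 0.2124]
ee_rot: [[-0.967, 0.255, -0.003], [0.255, 0.967, 0.001], [0.003, 0.0, -1.0]]
wrist_force: [11.1, 1.3, -24.5]
gripper_width: 0.124
gripper_force: 29.8
```

Request:
{"name": "drive_tool", "arguments": {
  "moves": [
    {"delta_pos": [0, 0, -0.5], "turn": 0, "claw": 0}
  ]
}}

```text
time_s: 16.27
tcp_pos: [0.4936, 0.0061, 0.2129]
ee_rot: [[-0.967, 0.255, -0.003], [0.255, 0.967, 0.001], [0.003, 0.0, -1.0]]
wrist_force: [10.7, 0.9, -23.3]
gripper_width: 0.123
gripper_force: 29.8
```

Request:
{"name": "drive_tool", "arguments": {
  "moves": [
    {"delta_pos": [0, 0, -0.5], "turn": 0, "claw": 0}
  ]
}}

```text
time_s: 16.4
tcp_pos: [0.4937, 0.0061, 0.2144]
ee_rot: [[-0.967, 0.255, -0.002], [0.255, 0.967, 0.0], [0.002, -0.0, -1.0]]
wrist_force: [8.7, 1.9, -17.1]
gripper_width: 0.126
gripper_force: 29.9
```

Request:
{"name": "drive_tool", "arguments": {
  "moves": [
    {"delta_pos": [0, 0, -0.5], "turn": 0, "claw": 0}
  ]
}}

```text
time_s: 16.52
tcp_pos: [0.4937, 0.0062, 0.2152]
ee_rot: [[-0.967, 0.255, -0.002], [0.255, 0.967, 0.001], [0.002, 0.0, -1.0]]
wrist_force: [8.8, 1.0, -17.9]
gripper_width: 0.12
gripper_force: 29.9
```

Request:
{"name": "drive_tool", "arguments": {
  "moves": [
    {"delta_pos": [0, 0, -0.5], "turn": 0, "claw": 0}
  ]
}}

```text
time_s: 16.65
tcp_pos: [0.4936, 0.0061, 0.2156]
ee_rot: [[-0.967, 0.255, -0.002], [0.255, 0.967, 0.001], [0.002, 0.0, -1.0]]
wrist_force: [9.2, 0.9, -19.1]
gripper_width: 0.125
gripper_force: 29.9
```

Third click done (24→17 N at z≈0.214). Now I'll let it down gently onto the pawl.

Request:
{"name": "drive_tool", "arguments": {
  "moves": [
    {"delta_pos": [0, 0, 0.4], "turn": 0, "claw": 0},
    {"delta_pos": [0, 0, 0.4], "turn": 0, "claw": 0}
  ]
}}

```text
time_s: 16.9
tcp_pos: [0.4937, 0.0061, 0.2155]
ee_rot: [[-0.967, 0.254, -0.002], [0.254, 0.967, 0.0], [0.002, 0.0, -1.0]]
wrist_force: [6.7, 2.3, -13.3]
gripper_width: 0.122
gripper_force: 29.9
```

Request:
{"name": "drive_tool", "arguments": {
  "moves": [
    {"delta_pos": [0, 0, 0.4], "turn": 0, "claw": 0},
    {"delta_pos": [0, 0, 0.4], "turn": 0, "claw": 0}
  ]
}}

```text
time_s: 17.15
tcp_pos: [0.4937, 0.0061, 0.2153]
ee_rot: [[-0.967, 0.254, -0.001], [0.254, 0.967, 0.0], [0.001, 0.0, -1.0]]
wrist_force: [6.1, 3.8, -10.2]
gripper_width: 0.124
gripper_force: 29.9
```

Request:
{"name": "drive_tool", "arguments": {
  "moves": [
    {"delta_pos": [0, 0, 0.4], "turn": 0, "claw": 0}
  ]
}}

```text
time_s: 17.27
tcp_pos: [0.4937, 0.0061, 0.2153]
ee_rot: [[-0.967, 0.254, -0.001], [0.254, 0.967, 0.0], [0.001, 0.0, -1.0]]
wrist_force: [5.4, 2.2, -9.0]
gripper_width: 0.12
gripper_force: 29.9
```

Request:
{"name": "drive_tool", "arguments": {
  "moves": [
    {"delta_pos": [0, 0, 0.4], "turn": 0, "claw": 0}
  ]
}}

```text
time_s: 17.4
tcp_pos: [0.4937, 0.0061, 0.215]
ee_rot: [[-0.967, 0.254, -0.001], [0.254, 0.967, 0.0], [0.001, 0.0, -1.0]]
wrist_force: [5.4, 3.2, -10.1]
gripper_width: 0.121
gripper_force: 29.9
```

Request:
{"name": "drive_tool", "arguments": {
  "moves": [
    {"delta_pos": [0, 0, 0.4], "turn": 0, "claw": 0}
  ]
}}

```text
time_s: 17.52
tcp_pos: [0.4937, 0.0061, 0.2146]
ee_rot: [[-0.967, 0.254, -0.001], [0.254, 0.967, 0.0], [0.001, 0.0, -1.0]]
wrist_force: [5.2, 2.6, -10.5]
gripper_width: 0.126
gripper_force: 29.9
```

Request:
{"name": "drive_tool", "arguments": {
  "moves": [
    {"delta_pos": [0, 0, 0.4], "turn": 0, "claw": 0}
  ]
}}

```text
time_s: 17.65
tcp_pos: [0.4937, 0.0061, 0.2142]
ee_rot: [[-0.967, 0.254, -0.001], [0.254, 0.967, 0.0], [0.001, 0.0, -1.0]]
wrist_force: [5.0, 3.0, -9.9]
gripper_width: 0.125
gripper_force: 29.9
```

Request:
{"name": "drive_tool", "arguments": {
  "moves": [
    {"delta_pos": [0, 0, 0.4], "turn": 0, "claw": 0}
  ]
}}

```text
time_s: 17.77
tcp_pos: [0.4937, 0.0061, 0.2137]
ee_rot: [[-0.967, 0.254, -0.001], [0.254, 0.967, 0.0], [0.001, 0.0, -1.0]]
wrist_force: [5.3, 2.5, -10.0]
gripper_width: 0.127
gripper_force: 29.9
```

Request:
{"name": "drive_tool", "arguments": {
  "moves": [
    {"delta_pos": [0, 0, 0.4], "turn": 0, "claw": 0}
  ]
}}

```text
time_s: 17.9
tcp_pos: [0.4937, 0.0061, 0.2133]
ee_rot: [[-0.967, 0.254, -0.001], [0.254, 0.967, 0.0], [0.001, 0.0, -1.0]]
wrist_force: [5.4, 3.6, -10.6]
gripper_width: 0.127
gripper_force: 29.9
```

Request:
{"name": "drive_tool", "arguments": {
  "moves": [
    {"delta_pos": [0, 0, 0.4], "turn": 0, "claw": 0}
  ]
}}

```text
time_s: 18.02
tcp_pos: [0.4937, 0.0061, 0.2128]
ee_rot: [[-0.967, 0.254, -0.001], [0.254, 0.967, 0.0], [0.001, 0.0, -1.0]]
wrist_force: [5.4, 1.9, -10.0]
gripper_width: 0.128
gripper_force: 29.9
```

Request:
{"name": "drive_tool", "arguments": {
  "moves": [
    {"delta_pos": [0, 0, 0.4], "turn": 0, "claw": 0}
  ]
}}

```text
time_s: 18.15
tcp_pos: [0.4937, 0.0061, 0.2127]
ee_rot: [[-0.967, 0.254, -0.001], [0.254, 0.967, 0.0], [0.001, 0.0, -1.0]]
wrist_force: [4.3, 3.5, -8.2]
gripper_width: 0.126
gripper_force: 30.0
```

Request:
{"name": "drive_tool", "arguments": {
  "moves": [
    {"delta_pos": [0, 0, 0.4], "turn": 0, "claw": 0}
  ]
}}

```text
time_s: 18.27
tcp_pos: [0.4938, 0.0061, 0.2127]
ee_rot: [[-0.967, 0.254, -0.0], [0.254, 0.967, 0.0], [0.0, 0.0, -1.0]]
wrist_force: [3.8, 2.9, -7.2]
gripper_width: 0.12
gripper_force: 30.0
```

It has seated at 0.2127. I'll unload the remaining pull.

Request:
{"name": "drive_tool", "arguments": {
  "moves": [
    {"delta_pos": [0, 0, 0.4], "turn": 0, "claw": 0},
    {"delta_pos": [0, 0, 0.4], "turn": 0, "claw": 0},
    {"delta_pos": [0, 0, 0.4], "turn": 0, "claw": 0}
  ]
}}

```text
time_s: 18.65
tcp_pos: [0.4938, 0.0061, 0.2125]
ee_rot: [[-0.967, 0.253, 0.0], [0.253, 0.967, 0.0], [-0.0, 0.0, -1.0]]
wrist_force: [1.8, 3.7, -3.2]
gripper_width: 0.124
gripper_force: 30.0
```

Request:
{"name": "drive_tool", "arguments": {
  "moves": [
    {"delta_pos": [0, 0, 0.3], "turn": 0, "claw": 0},
    {"delta_pos": [0, 0, 0], "turn": 0, "claw": 0},
    {"delta_pos": [0, 0, 0], "turn": 0, "claw": 0}
  ]
}}

```text
time_s: 19.02
tcp_pos: [0.4938, 0.006, 0.2124]
ee_rot: [[-0.967, 0.253, 0.0], [0.253, 0.967, -0.0], [-0.0, 0.0, -1.0]]
wrist_force: [1.5, 4.8, 0.4]
gripper_width: 0.127
gripper_force: 30.0
```

Request:
{"name": "drive_tool", "arguments": {
  "moves": [
    {"delta_pos": [0, 0, 0], "turn": 0, "claw": 0.2},
    {"delta_pos": [0, 0, 0], "turn": 0, "claw": 0.35},
    {"delta_pos": [0, 0, 0], "turn": 0, "claw": 0.5},
    {"delta_pos": [0, 0, 0], "turn": 0, "claw": 0.5},
    {"delta_pos": [0, 0, 0], "turn": 0, "claw": 0.5},
    {"delta_pos": [0, 0, 0], "turn": 0, "claw": 0.5}
  ]
}}

```text
time_s: 19.77
tcp_pos: [0.4938, 0.006, 0.2119]
ee_rot: [[-0.967, 0.253, -0.0], [0.253, 0.967, -0.0], [0.0, -0.0, -1.0]]
wrist_force: [0.4, -0.2, 0.3]
gripper_width: 0.499
gripper_force: 0.0
```

Request:
{"name": "drive_tool", "arguments": {
  "moves": [
    {"delta_pos": [0, 0, -5], "turn": 0, "claw": 0.5},
    {"delta_pos": [0, 0, -10], "turn": 0, "claw": 0.5},
    {"delta_pos": [0, 0, -20], "turn": 0, "claw": 0.5},
    {"delta_pos": [0, 0, -30], "turn": 0, "claw": 0.5},
    {"delta_pos": [0, 0, -30], "turn": 0, "claw": 0.5},
    {"delta_pos": [0, 0, -30], "turn": 0, "claw": 0.5},
    {"delta_pos": [20, 0, -10], "turn": 0, "claw": 0.5},
    {"delta_pos": [30, 0, 0], "turn": 0, "claw": 0.5},
    {"delta_pos": [30, 0, 0], "turn": 0, "claw": 0.5},
    {"delta_pos": [0, 0, 0], "turn": 0, "claw": 0.5},
    {"delta_pos": [0, 0, 0], "turn": 0, "claw": 0.5}
  ]
}}

```text
time_s: 21.15
tcp_pos: [0.4168, 0.0264, 0.3476]
ee_rot: [[-0.967, 0.253, 0.001], [0.253, 0.967, 0.0], [-0.001, 0.001, -1.0]]
wrist_force: [0.7, -0.2, -0.0]
gripper_width: 0.499
gripper_force: 0.0
```

```bash
python3 - <<'E'
from h import *
im,r,P,E,f,c=cap("scene"); t=cap("top")
a=cv2.resize(im[165:285,285:385],(500,600),interpolation=cv2.INTER_CUBIC)
b=cv2.resize(t[0][160:230,275:325],(300,420),interpolation=cv2.INTER_CUBIC)
save("s5",np.hstack([a,cv2.copyMakeBorder(b,0,180,0,0,0)]))
w=cap("wrist"); z=w[2][...,2]; m=(z>.2)&(z<.25)&(w[1]>.1); m[230:]=False; print("bail top z",np.median(z[m]),m.sum())
s=monitor.sense(); print(s["tcp_pos"],s["wrist_force"],s["time_s"])
E
```

```text
bail top z nan 0
[0.41694613 0.02629115 0.34675155] [-0.1104846   0.01026189 -0.76034328] 21.3
  return _methods._mean(a, axis=axis, dtype=dtype,
  ret = ret.dtype.type(ret / rcount)
```

View pics/s5.png

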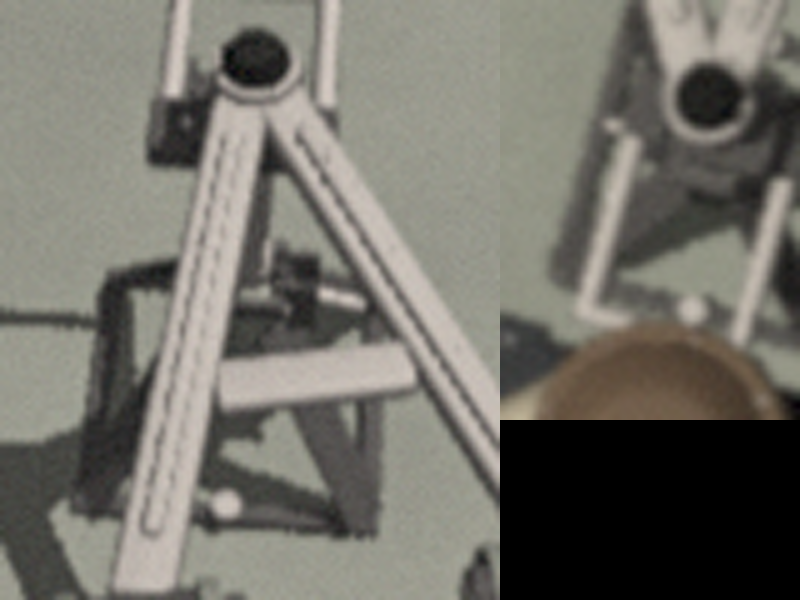

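The eye has risen from crop row 90 to row 60. The column is holding on the pawl, the gripper is clear, and the wrist force is zero. Handing in.

```bash
python3 -c "
from station import ticket; print(ticket.finish_job())"
```

```text
the job is handed in; nothing more can be done
None
```

The wishbone is propped up: the saddle met it just after the fifth click, I lifted exactly three more clicks, let the column down onto the pawl, let go and handed the job in; I gripped the bail's side limb instead of its cross bar, because the gripper's body would have hit the wishbone's eye.

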